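# Press the pressure-check coupler onto the tilted vessel's nipple and hold it

## Task

Check the charge of the combustion vessel that leans in its cradle: pick up the black pressure-check coupler, set it squarely over the brass nipple and push it down along the nipple's axis until both red jaws snap shut over its flange. Then keep gripping it and keep the yellow spring collar pressed practically all the way down; finish in that hold, without letting go. Leave the other things on the bench where they are.

Things in the scene. Friction and masses are not known exactly. Their poses are not given: they have to be found in the camera images.
- coupler_grip (a point): Centre of the square black grip, 30 x 30 mm, of the loose coupler (95 mm tall, 0.18 kg, dial on top), which stands upright on its mouth. This point is on its axis, 65 mm above the mouth; the grip spans 38 to 92 mm above the mouth. z runs along the axis from mouth to dial; x and y are square to the grip's flat sides.
- coupler_mouth (a point): Centre of the coupler's mouth: the underside of its steel flange (40 mm in diameter, 6 mm thick). Above the flange a brass neck, 30 mm in diameter, up to the grip. The bore, open at the mouth, is 15 mm in diameter and 36 mm deep. Same axes as coupler_grip.
- nipple_tip (a point): Tip of the brass nipple (12 mm in diameter, 6 mm at the tip) on the leaning vessel. z: its axis, out of the vessel, 0.2 to 0.6 rad from vertical, leaning away from where its x points. The coupler goes on with its z along this z, at any turn. Mouth along z from this tip: meets jaws at -12 mm, collar at -18 mm; jaws snap shut over the flange at -24 mm; fully home at -30 mm.
- nipple_base (a point): Foot of the nipple: centre of the top face of the fixed steel adapter (84 mm in diameter), 34 mm below nipple_tip, same axes. The cradle (base 125 x 124 mm) is fixed and its tilt clamp is tight.
- collar (a joint): Yellow spring collar round the nipple, 32 mm in diameter: how far it is pressed down, m. 0 = free (top 16 mm above the adapter), 0.006 = where the jaws snap, 0.012 = bottom stop. Its spring pushes back with 2 N at 0 and 11.6 N at the bottom; if let go it lifts the coupler back to 0.006, where the jaws hold it.
- jaw_left (a joint): Red spring jaw beside the nipple on its +y side: how far it is spread outward, m (0 closed, about 0.0025 as the flange passes, 0.005 stop). The jaws reach 26 mm above the adapter and 30 mm out from the axis.
- jaw_right (a joint): The same on the -y side.
- beaker: Clear beaker, 54 mm wide, 70 mm tall; origin at the centre of its underside. Bystander.
- red_pot: Sample pot with red cap, 50 mm wide, 68 mm tall; origin at the centre of its underside. Bystander.
- white_pot: Sample pot with white cap, 53 mm wide, 61 mm tall; origin at the centre of its underside. Bystander.
- tin: Flat round tin, 66 mm wide, 21 mm tall; origin at the centre of its underside. Bystander.

How it is judged:
On the way:
1. the coupler is picked up clear of the bench (mouth at least 40 mm up) (height (world z) of coupler_mouth above 0.04 m and contact force between coupler and the fingers above 1 N), for 0.2 s.
At the end, for the whole second after the job is handed in: Coupler on the nipple within 4 mm of its axis and 0.12 rad of square, mouth at least 26.5 mm below the tip; both jaws closed over its flange (under 1.2 mm spread); collar pressed over 9 of its 12 mm, with over 4 N from the coupler; fingers still gripping it (over 3 N) (value of joint collar above 0.009 m and contact force between coupler and collar above 4 N and value of joint each of jaw_left, jaw_right below 0.0012 m and z of coupler_mouth in the frame of nipple_tip below -0.0265 m and x of coupler_mouth in the frame of nipple_tip between -0.004 and 0.004 m and y of coupler_mouth in the frame of nipple_tip between -0.004 and 0.004 m and angle between the z axis of coupler_mouth and the z axis of nipple_tip, either way round below 0.12 rad and contact force between coupler and the fingers above 3 N); the arm keeps its last pose, push and grip.
It fails at once if a bystander (beaker, pot or tin) is shifted by more than 25 mm (distance of any of beaker, red_pot, white_pot, tin from where it was at the start of the episode above 0.025 m).
It also fails if it takes over 42 s, if anything falls off the work surface, if the arm or the gripper's body presses on something with over 40 N, if the wrist force passes 120 N, or if a joint passes its speed limit or range.

## Robot

A 6-joint arm with a two-finger parallel gripper is mounted at the origin on a cart in front of the work surface, level with it; the furniture and walls round the work are solid. World frame = base frame: x ahead of the robot, y to its left, z up, the work surface at z = 0. Lengths are in m, angles in rad, forces in N, time in s.
With the tool pointing down it reaches from about 0.375 to 0.9 m from the base axis. Payload 3.1 kg.
Tool frame: the origin (TCP) lies midway between the tips of the shut fingers; the grasp point (between the pads) lies 19 mm behind it (pinch_z is the distance from the TCP to the grasp point, in m); y points along the fingers, z is the direction in which the jaws open and shut, and the axes are right-handed (so a half turn about y gives the same grasp; the last joint's range is limited). The gripper opens to 87 mm and grips with 3 to 60 N. Pads are 19 mm wide; open, the fingers measure 117 mm over their backs; the gripper's body (75 mm by 190 mm) begins 51 mm behind the grasp point.
Start: joints at [-1.335, 0.527, 1.433, -0, 1.181, -0.178], TCP at [0.252, -0.572, 0.223] pointing down, gripper open.
Joint ranges: [-3.08, 3.08], [-0.75, 2.2], [0.22, 2.44], [-1.43, 4.57], [0, 2.65], [-2.85, 2.85]. Speed limits (rad/s): [2.79, 2.79, 3.14, 3.14, 3.14, 3.14].

## Interface

Orientations are given as a unit quaternion [x, y, z, w].
In Python, from rig import * gives the robot as it stands.
- The arm moves only by the tool drive_tool, never from a script. Its argument "plan" is a list of rows, each a list of 7 numbers: the shift along the tool's x, y, z in mm, then the turn, a rotation vector about the tool's x, y, z in degrees, then the finger opening in mm, from 0 to 87. A call has 1 to 10 rows; each row is the pose to reach, as a shift and turn from the pose commanded when the call began, along the tool's axes at that moment; what a row does not reach only later rows make up. A row lasts 1/10 s, in which the tool goes at most 50 mm and 8.59 degrees, less where a joint would pass 70% of its speed; a pose out of reach is approached as far as the arm can. A call with a gripper value outside its range is refused whole. The fingers move at their own pace and stop on an object; "newtons" is the grip in N (left out, the last holds). Time passes only in rows, so rows that repeat a pose let the fingers close. It gives the time, the measured TCP pose, the force and the opening at its end, in the units of the state.
- get_obs(): the state, without advancing time (a new reading comes with each control period).
- camera(name): name is "scene" or "top" or "wrist"; returns the picture (480x640x3 uint8, blue, green, red); there is no depth.
- get_calibration(name): a dict with "fx", "fy", "cx", "cy" (pixels), "D" ([k1, k2, p1, p2, k3] as OpenCV has them; the pictures are not rectified), "origin" and "rotation" of the camera in the world; the wrist camera has in their place "tool_from_camera" (4x4, takes a point from camera to tool coordinates, whose origin is the TCP and whose axes are the tool frame's). Camera axes: x right, y down, z forward; pixel columns grow to the right and rows downward; lengths in m; the calibration is good to about 2 mm. A picture is of the moment at which its call begins: read the wrist's pose just before it. get_calibration takes no time and is no camera call.
- hand_in(): hands the job in, once; it reports no verdict.
Trained networks look in the newest picture that a camera, given by its name, has taken for a name from the list of things; names that differ only in an ending like _2 or _b are one class to them, and where a whole thing is asked for, a point or a joint stands for the part that bears it (a point fixed in the world has none). Each returns a list of dicts, best first, with "conf" (0 to 1); they miss things now and then, are a little off and sometimes report something else, mostly with a low value. They report only what shows in the picture. A call takes as long as a camera call.
- spot_in(camera, target): "location" ([column, row] in pixels, amid what is visible of it).
- mark_of(camera, target): "location" ([column, row] in pixels: a listed point, or the origin of a listed thing).
The state is a dict: "time": time; "q": joint angles; "joint_velocities": joint speeds; "joint_torque": joint torques, N m; "position": TCP position; "tool_rot": TCP orientation; "ft_force": force on the tool from outside, world axes, zero at the start; "moment": the same for the moment, N m; "grip_width": finger opening in m.
Only numpy, scipy, OpenCV 4.12 (cv2) and the standard library are available. Lean on these libraries where they do the work, as an engineer would, in place of code of your own. Each camera call takes 0.05 s, during which the arm holds its last target. There are 200 camera calls.

## Working session

There is one attempt and no reset: what is moved stays moved. The work goes in short steps, Python scripts to look and compute and a tool call to move; the robot and the scene stay as the last step left them, time stands still between calls to the robot, and variables do not carry over. Pictures are saved under pics/ and viewed, about 8 in all and at most 12, crops included, and the job is handed in when it is done.

Besides the shell and the picture viewer there is one more tool, called after "Call:" in YAML: its name, and indented under it one key for each argument. drive_tool: Moves the arm, as the interface text tells. Its arguments: {"type":"object","properties":{"plan":{"type":"array","items":{"type":"array","items":{"type":"number"}}},"newtons":{"type":"number"}},"required":["plan"]}

```bash
mkdir -p pics; ls; cat > h.py <<'E'
from rig import *
import numpy as np, cv2
from scipy.spatial.transform import Rotation as R
np.set_printoptions(precision=4,suppress=True)
def cam(name,obs=None):
    c=get_calibration(name); K=np.array([[c['fx'],0,c['cx']],[0,c['fy'],c['cy']],[0,0,1.]]);D=np.array(c['D'],float)
    if 'origin' in c: T=np.eye(4);T[:3,:3]=np.array(c['rotation']);T[:3,3]=c['origin']
    else:
        obs=obs or get_obs();W=np.eye(4);W[:3,:3]=R.from_quat(obs['tool_rot']).as_matrix();W[:3,3]=obs['position']
        T=W@np.array(c['tool_from_camera'])
    return K,D,T
def ray(C,px):
    K,D,T=C; u=cv2.undistortPoints(np.array([[px]],float),K,D)[0,0]
    d=T[:3,:3]@np.array([u[0],u[1],1]); return T[:3,3],d/np.linalg.norm(d)
def proj(C,P):
    K,D,T=C; Ti=np.linalg.inv(T); return cv2.projectPoints(np.atleast_2d(P).astype(float),cv2.Rodrigues(Ti[:3,:3])[0],Ti[:3,3],K,D)[0][:,0]
def tri(rays):
    A=0;b=0
    for o,d in rays: M=np.eye(3)-np.outer(d,d);A=A+M;b=b+M@o
    p=np.linalg.solve(A,b); return p,[np.linalg.norm((np.eye(3)-np.outer(d,d))@(p-o))*1e3 for o,d in rays]
E
python3 - <<'E'
from h import *
o=get_obs();print(o)
Cs={}
for n in ['scene','top','wrist']:
    im=camera(n);cv2.imwrite(f'pics/{n}0.png',im);Cs[n]=cam(n,o)
    print(n,Cs[n][2][:3].tolist(),Cs[n][0][0])
names=['coupler_grip','coupler_mouth','nipple_tip','nipple_base','beaker','red_pot','white_pot','tin']
for t in names:
    rs=[]
    for n in ['scene','top']:
        m=mark_of(n,t)
        print(t,n,[(np.round(x['location'],1).tolist(),round(x['conf'],2)) for x in m[:3]])
        if m: rs.append(ray(Cs[n],m[0]['location']))
    if len(rs)==2: print('   ',*tri(rs))
E
```

```text
pics
{'time': 0.0, 'q': array([-1.3345,  0.5285,  1.4339,  0.    ,  1.1814, -0.1785]), 'joint_velocities': array([ 0.0022,  0.0006,  0.0007, -0.0011, -0.0018, -0.002 ]), 'joint_torque': array([  0.0014, -44.0035, -17.6591,   0.0633,   0.0582,  -0.0002]), 'position': array([ 0.2517, -0.5713,  0.2216]), 'tool_rot': array([-0.1456,  0.6927, -0.6912,  0.1456]), 'ft_force': array([ 0.0024, -0.0953,  0.244 ]), 'moment': array([0.0565, 0.0433, 0.0236]), 'grip_width': 0.08712056296509588}Traceback (most recent call last):
  File "<stdin>", line 5, in <module>
  File "h.py", line 7, in cam
    if 'origin' in c: T=np.eye(4);T[:3,:3]=np.array(c['rotation']);T[:3,3]=c['origin']
                                  ~^^^^^^^
ValueError: could not broadcast input array from shape (4,) into shape (3,3)
```

Rotation is a quaternion.

```bash
sed -i "s/np.array(c\['rotation'\])/R.from_quat(c['rotation']).as_matrix()/" h.py
python3 - <<'E'
from h import *
o=get_obs()
Cs={};ims=[]
for n in ['scene','top','wrist']:
    im=camera(n);cv2.imwrite(f'pics/{n}0.png',im);Cs[n]=cam(n,o);ims.append(im)
    print(n,Cs[n][2][:3].tolist(),Cs[n][0][0])
names=['coupler_grip','coupler_mouth','nipple_tip','nipple_base','beaker','red_pot','white_pot','tin']
for t in names:
    rs=[]
    for n in ['scene','top']:
        m=mark_of(n,t)
        print(t,n,[(np.round(x['location'],1).tolist(),round(x['conf'],2)) for x in m[:3]])
        if m: rs.append(ray(Cs[n],m[0]['location']))
    if len(rs)==2: print('   ',*tri(rs))
E
```

```text
scene [[-0.8844783385275529, -0.32866688706017166, 0.3311738909179224, 0.14932306635860926], [-0.4662867171133568, 0.6478630005716065, -0.6023705088514902, 0.5772867580613226], [-0.01657607067998826, -0.6872056532367375, -0.7262737941302034, 1.0335503237404808]] [586.154    0.     316.0706]
top [[-0.011044891564706748, -0.9949254009567889, 0.10000728424118355, 0.4498031342936336], [-0.9998470615540012, 0.012344731382734987, 0.012387942077589878, -0.18439676250836215], [-0.013559641298849831, -0.09985516580558627, -0.9949095848315995, 1.1458333828984235]] [478.284    0.     317.0171]
wrist [[0.40316410067746455, -0.882954034246104, -0.24052210154881573, 0.3182551533100932], [-0.9151212937359724, -0.3899705760704512, -0.1023521741355748, -0.5427971512597142], [-0.003424277431801946, 0.2613716189791995, -0.9652321747208076, 0.3834032326796619]] [392.932    0.     319.9217]
coupler_grip scene [([384.3, 228.1], 0.57)]
coupler_grip top [([413.4, 263.7], 0.69), ([412.2, 261.8], 0.56)]
    [ 0.4885 -0.3889  0.0543] [np.float64(2.848523298236144), np.float64(2.848523298236109)]
coupler_mouth 
[... 381 characters left out ...]
oat64(1.3017272280237646)]
beaker scene [([390.0, 295.0], 0.63)]
beaker top [([348.9, 299.1], 0.92)]
    [ 0.4082 -0.243   0.0041] [np.float64(2.6954713591311132), np.float64(2.6954713591312327)]
red_pot scene [([298.4, 222.7], 0.59)]
red_pot top [([394.0, 175.1], 0.91)]
    [ 0.7073 -0.3573  0.0046] [np.float64(4.458976168381504), np.float64(4.458976168381342)]
white_pot scene [([303.7, 388.8], 0.75)]
white_pot top [([227.1, 268.9], 0.6)]
    [ 0.4785  0.05   -0.019 ] [np.float64(2.513774510014372), np.float64(2.5137745100143216)]
tin scene [([334.7, 346.2], 0.69)]
tin top [([273.4, 275.5], 0.61)]
    [ 0.4629 -0.0644 -0.0039] [np.float64(0.6353800734835228), np.float64(0.6353800734834105)]
```

View pics/scene0.png

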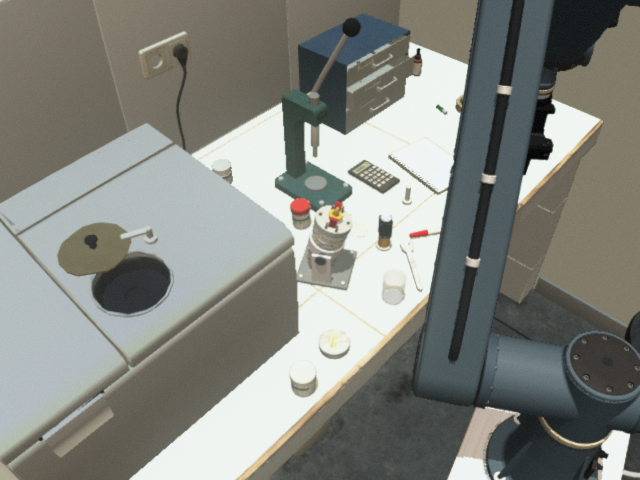

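View pics/top0.png

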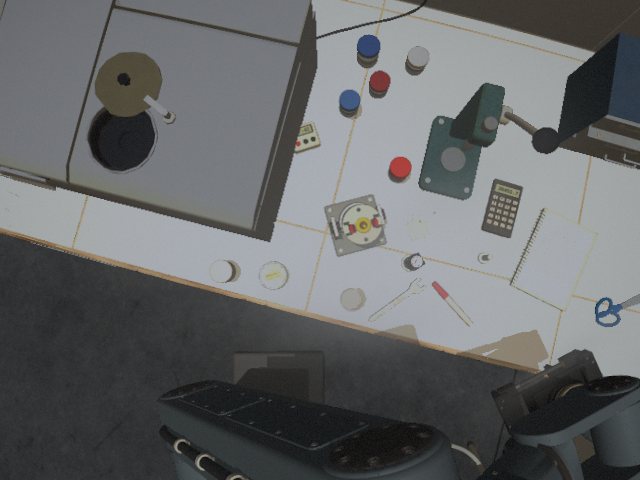

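The scene view shows the coupler at about (385,228), the nipple with red jaws at (336,213) on the cradle, and the bystanders well apart. The top view agrees: coupler (413,262), nipple (362,224). I'll move above them for a close look.

```bash
cat >> h.py <<'E'
def delta(pos,Rm,o=None):
    "shift mm & rotvec deg in tool axes from measured pose"
    o=o or get_obs(); W=R.from_quat(o['tool_rot'])
    return W.inv().apply(np.array(pos)-o['position'])*1e3, (W.inv()*R.from_matrix(Rm)).as_rotvec(degrees=True)
E
python3 - <<'E'
from h import *
o=get_obs();W=R.from_quat(o['tool_rot']).as_matrix();print(W)
print(np.array(get_calibration('wrist')['tool_from_camera']))
print(delta([0.49,-0.36,0.27],W))
E
```

```text
[[-0.9152 -0.      0.403 ]
 [-0.403   0.0001 -0.9152]
 [-0.     -1.     -0.0001]]
[[-0.0002  0.9651  0.2617 -0.0724]
 [ 0.0014 -0.2617  0.9651 -0.1618]
 [ 1.      0.0005 -0.0013  0.0004]
 [ 0.      0.      0.      1.    ]]
(array([-303.3113,  -47.4562,  -98.0091]), array([-0.,  0.,  0.]))
```

Call:
drive_tool:
  plan:
    - [-50,-15,-16,0,0,0,87]
    - [-100,-30,-32,0,0,0,87]
    - [-150,-47,-49,0,0,0,87]
    - [-200,-47,-65,0,0,0,87]
    - [-250,-47,-82,0,0,0,87]
    - [-303,-47,-98,0,0,0,87]
    - [-303,-47,-98,0,0,0,87]
    - [-303,-47,-98,0,0,0,87]
    - [-303,-47,-98,0,0,0,87]

```text
time: 1.9
position: [0.4898, -0.3599, 0.2695]
tool_rot: [0.146, -0.692, 0.692, -0.146]
ft_force: [0.2, -0.8, 0.2]
grip_width: 0.0872
```

```bash
python3 - <<'E'
from h import *
o=get_obs();print(o['position'],o['time'])
im=camera('wrist');cv2.imwrite('pics/w1.png',im);C=cam('wrist',o)
camera('scene');camera('top')
for t in ['coupler_grip','coupler_mouth','nipple_tip','nipple_base','jaw_left','jaw_right','collar']:
    rs=[]
    for n in ['wrist','scene','top']:
        m=(mark_of if '_' in t and 'jaw' not in t else spot_in)(n,t)
        print(t,n,[(np.round(x['location'],1).tolist(),round(x['conf'],2)) for x in m[:3]])
        if m: rs.append(ray(C if n=='wrist' else cam(n),m[0]['location']))
    if len(rs)>=2: print('   ',*tri(rs))
E
```

```text
[ 0.4898 -0.3599  0.2695] 1.9
coupler_grip wrist [([347.4, 220.3], 0.75)]
coupler_grip scene [([386.9, 229.6], 0.87)]
coupler_grip top []
    [ 0.4872 -0.3913  0.0474] [np.float64(1.8551198370290427), np.float64(1.8551198370289026)]
coupler_mouth wrist []
coupler_mouth scene [([384.0, 244.2], 0.68), ([392.1, 296.5], 0.33)]
coupler_mouth top []
nipple_tip wrist [([221.8, 80.8], 0.87)]
nipple_tip scene [([337.9, 209.7], 0.68)]
nipple_tip top [([364.0, 227.7], 0.74)]
    [ 0.5574 -0.2665  0.185 ] [np.float64(2.589933282829976), np.float64(0.4644197311746538), np.float64(2.1678157699231115)]
nipple_base wrist [([238.6, 75.7], 0.98)]
nipple_base scene [([333.8, 217.8], 0.91)]
nipple_base top [([360.7, 221.7], 0.58)]
    [ 0.5685 -0.2657  0.1566] [np.float64(1.610743733843566), np.float64(2.070483561412535), np.float64(3.571683240569852)]
jaw_left wrist [([189.3, 72.6], 0.73)]
jaw_left scene [([335.0, 222.1], 0.51)]
jaw_left top []
    [ 0.5543 -0.242   0.1706] [np.float64(2.4149580053263553), np.float64(2.414958005326487)]
jaw_right wrist [([267.9, 85.0], 0.91)]
jaw_right scene [([340.4, 203.3], 0.43), ([334.3, 219.8], 0.32), ([330.8, 231.9], 0.3)]
jaw_right top [([370.4, 225.0], 0.43)]
    [ 0.564  -0.287   0.1819] [np.float64(6.072943324041342), np.float64(3.1991137780698873), np.float64(6.7397728668292824)]
collar wrist [([235.8, 73.8], 0.67)]
collar scene [([330.4, 214.9], 0.64)]
collar top [([357.9, 224.4], 0.71)]
    [ 0.5683 -0.2617  0.1652] [np.float64(5.15249448467504), np.float64(4.684624926024545), np.float64(6.105310710653897)]
```

View pics/w1.png

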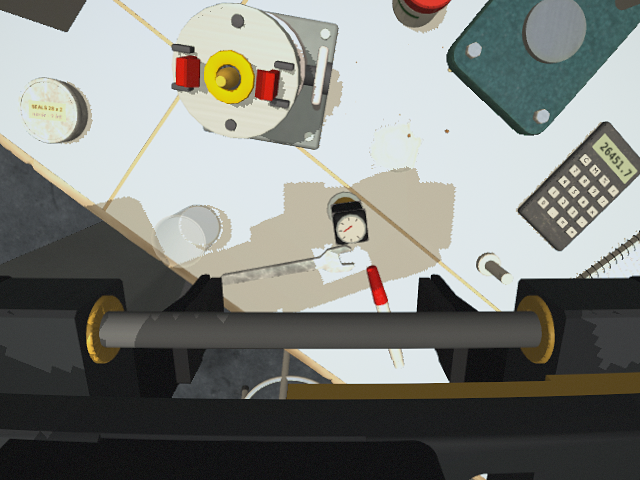

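The wrist view shows the coupler's dial at (350,229), the nipple tip at (222,81) and the jaws at (187,72) and (267,85). I'll enlarge the coupler to read its turn, and also get the wrist ray's position at the known height.

```bash
python3 - <<'E'
from h import *
o=get_obs();C=cam('wrist',o)
im=cv2.imread('pics/w1.png')
cv2.imwrite('pics/w1c.png',np.hstack([cv2.resize(im[185:260,310:390],None,fx=5,fy=5,interpolation=cv2.INTER_CUBIC),cv2.resize(im[45:120,170:250],None,fx=5,fy=5,interpolation=cv2.INTER_CUBIC)]))
a,d=ray(C,[347.4,220.3]);print('grip at z .065',a+d*(0.065-a[2])/d[2])
a,d=ray(C,[350,229]);print('dial at z .095',a+d*(0.095-a[2])/d[2])
E
```

```text
grip at z .065 [ 0.4919 -0.3878  0.065 ]
dial at z .095 [ 0.491  -0.3885  0.095 ]
```

View pics/w1c.png

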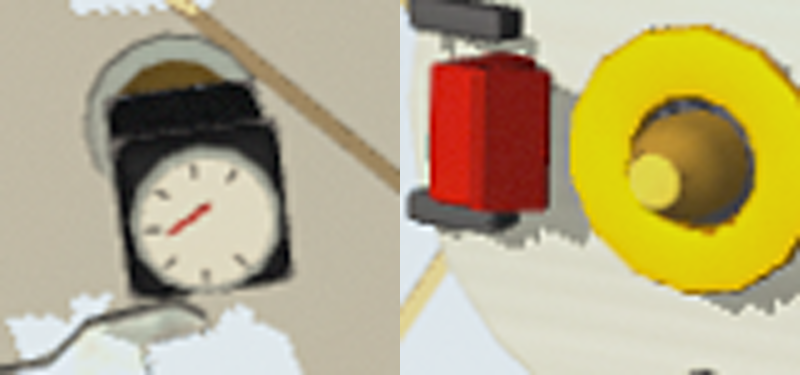

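Reading the grip's top-face corners from the crop: (332.4,213), (365,210), (368,240), (336.4,244).

```bash
python3 - <<'E'
from h import *
o=get_obs();C=cam('wrist',o);W=R.from_quat(o['tool_rot']).as_matrix()
P=[]
for p in [(332.4,213),(365,210),(368,240),(336.4,244)]:
    a,d=ray(C,p);P.append(a+d*(0.092-a[2])/d[2])
P=np.array(P);c=P.mean(0);print(P,c,[np.linalg.norm(P[i]-P[i-1]) for i in range(4)])
e=(P[1]-P[0]+P[2]-P[3]);f=(P[3]-P[0]+P[2]-P[1]);
for v in (e,f): v[2]=0
e/=np.linalg.norm(e);f/=np.linalg.norm(f);print(e,f,e@f)
g=e+np.cross([0,0,1],f)*np.sign(np.cross([0,0,1],f)@e);g/=np.linalg.norm(g)
y=np.array([0,0,-1.]);Rm=np.c_[np.cross(y,g),y,g]
c=(c+np.array([.4914,-.388,.092]))/2
for z in (.12,.047): print(delta([c[0],c[1],z],Rm))
E
```

```text
[[ 0.4973 -0.3688  0.092 ]
 [ 0.5113 -0.3939  0.092 ]
 [ 0.4877 -0.4081  0.092 ]
 [ 0.4729 -0.3837  0.092 ]] [ 0.4923 -0.3886  0.092 ] [np.float64(0.02862242341993943), np.float64(0.028747427414820708), np.float64(0.02755875659092625), np.float64(0.02854124114798581)]
[ 0.5036 -0.8639  0.    ] [-0.8547 -0.5192  0.    ] 0.018101945391632734
(array([  9.4204, 149.5536,  26.6248]), array([ 0.0002, -6.989 ,  0.001 ]))
(array([  9.4191, 222.5536,  26.6249]), array([ 0.0002, -6.989 ,  0.001 ]))
```

Call:
drive_tool:
  plan:
    - [9,40,27,0,-7,0,87]
    - [9,90,27,0,-7,0,87]
    - [9,140,27,0,-7,0,87]
    - [9,180,27,0,-7,0,87]
    - [9,205,27,0,-7,0,87]
    - [9,222,27,0,-7,0,87]
    - [9,222,27,0,-7,0,87]
  newtons: 45

```text
time: 3.8
position: [0.4909, -0.3869, 0.0446]
tool_rot: [-0.189, 0.684, -0.68, 0.187]
ft_force: [0.0, 0.4, 0.6]
grip_width: 0.0868
```

```bash
python3 - <<'E'
from h import *
o=get_obs();print(o['position'],o['ft_force'],o['grip_width'])
cv2.imwrite('pics/w2.png',camera('wrist'))
E
```

```text
[ 0.4909 -0.3869  0.0446] [0.0065 0.4318 0.6179] 0.08684449891311494
```

View pics/w2.png

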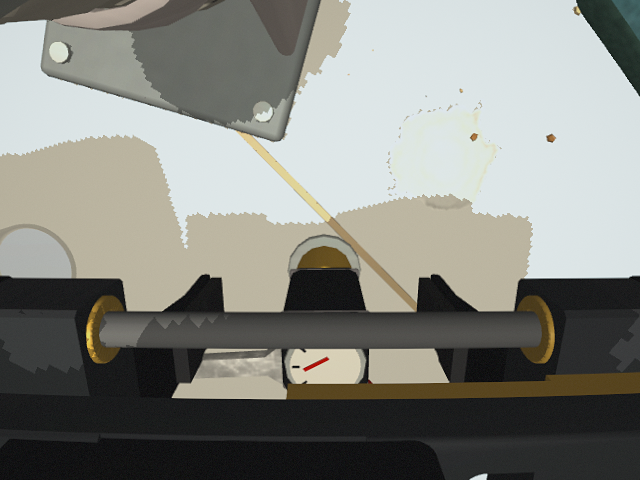

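The coupler stands squarely between the fingers (dial at (327,363), flange at (324,255)). Closing, then lifting.

Call:
drive_tool:
  plan:
    - [0,0,0,0,0,0,0]
    - [0,0,0,0,0,0,0]
    - [0,0,0,0,0,0,0]
    - [0,0,0,0,0,0,0]
    - [0,0,0,0,0,0,0]
    - [0,0,0,0,0,0,0]
    - [0,0,0,0,0,0,0]
  newtons: 50

```text
time: 4.55
position: [0.4924, -0.3885, 0.0476]
tool_rot: [0.188, -0.682, 0.682, -0.188]
ft_force: [0.3, 0.5, -0.1]
grip_width: 0.039
```

Call:
drive_tool:
  plan:
    - [0,-20,0,0,0,0,0]
    - [0,-50,0,0,0,0,0]
    - [0,-90,0,0,0,0,0]
    - [0,-135,0,0,0,0,0]
    - [0,-180,0,0,0,0,0]
    - [0,-220,0,0,0,0,0]
    - [0,-245,0,0,0,0,0]
    - [0,-245,0,0,0,0,0]

```text
time: 5.35
position: [0.494, -0.3901, 0.2971]
tool_rot: [0.186, -0.679, 0.685, -0.189]
ft_force: [0.1, -0.4, -1.3]
grip_width: 0.0297
```

```bash
python3 - <<'E'
from h import *
o=get_obs();print(o['position'],o['tool_rot'],o['ft_force'],o['grip_width'])
im=camera('wrist');cv2.imwrite('pics/w3.png',im);C=cam('wrist',o)
np.savez('v3.npz',K=C[0],D=C[1],T=C[2])
for t in ['coupler_grip','coupler_mouth','nipple_tip','nipple_base']:
    print(t,[(np.round(x['location'],1).tolist(),round(x['conf'],2)) for x in mark_of('wrist',t)[:2]])
E
```

```text
[ 0.494  -0.3901  0.2971] [ 0.1861 -0.6788  0.6847 -0.1891] [ 0.0876 -0.4311 -1.3164] 0.029667422470012347
coupler_grip [([317.6, 301.2], 0.87)]
coupler_mouth [([323.3, 255.5], 0.93)]
nipple_tip [([204.9, 56.2], 0.87)]
nipple_base [([221.6, 54.1], 0.62)]
```

View pics/w3.png

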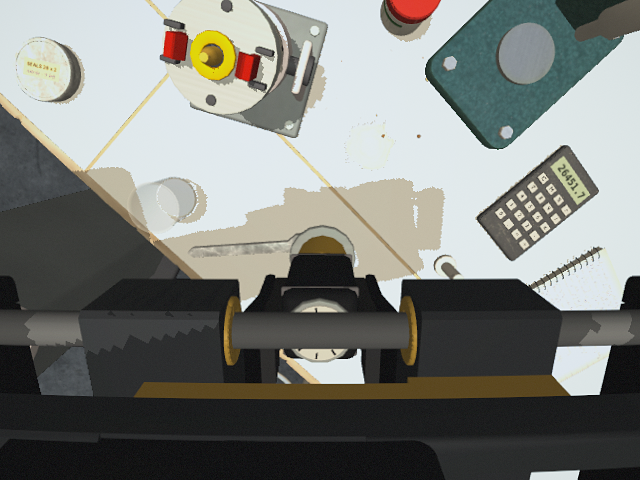

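The grip closed late: the fingers were still closing as the lift began. The coupler now hangs about 24 mm low in the fingers (mouth at row 255, dial about row 330). I'll set it back down and regrasp it properly.

Call:
drive_tool:
  plan:
    - [0,0,0,0,0,0,0]
    - [0,40,0,0,0,0,0]
    - [0,85,0,0,0,0,0]
    - [0,130,0,0,0,0,0]
    - [0,170,0,0,0,0,0]
    - [0,195,0,0,0,0,0]
    - [0,210,0,0,0,0,0]
    - [0,213,0,0,0,0,0]
    - [0,213,0,0,0,0,0]
    - [0,213,0,0,0,0,0]

```text
time: 6.6
position: [0.4933, -0.3895, 0.0811]
tool_rot: [0.187, -0.681, 0.683, -0.188]
ft_force: [-0.3, 0.2, -1.5]
grip_width: 0.0298
```

```bash
python3 - <<'E'
from h import *
o=get_obs();print(o['position'],o['tool_rot'],o['ft_force'],o['grip_width'])
m=camera('wrist')
for t in ['coupler_grip','coupler_mouth']:
    print(t,[(np.round(x['location'],1).tolist(),round(x['conf'],2)) for x in mark_of('wrist',t)[:2]])
o=get_obs();print(o['position'],o['tool_rot'],o['ft_force'],o['grip_width'])
E
```

```text
[ 0.4933 -0.3895  0.0811] [ 0.1871 -0.6808  0.6828 -0.1881] [-0.3195  0.1921 -1.5147] 0.029846854670175595
coupler_grip [([318.8, 300.3], 0.74)]
coupler_mouth []
[ 0.4931 -0.3893  0.0812] [ 0.1871 -0.6808  0.6827 -0.1881] [ 0.0764  0.3546 -1.8252] 0.02988616411527384
```

Lower in small steps until the bench takes the weight.

Call:
drive_tool:
  plan:
    - [0,3,0,0,0,0,0]
    - [0,6,0,0,0,0,0]
    - [0,8,0,0,0,0,0]
    - [0,8,0,0,0,0,0]

```text
time: 7.15
position: [0.4921, -0.3882, 0.071]
tool_rot: [-0.188, 0.682, -0.681, 0.187]
ft_force: [-0.5, -0.9, -1.5]
grip_width: 0.0297
```

Call:
drive_tool:
  plan:
    - [0,1.5,0,0,0,0,0]
    - [0,3,0,0,0,0,0]
    - [0,3,0,0,0,0,0]

```text
time: 7.45
position: [0.4922, -0.3884, 0.0683]
tool_rot: [-0.188, 0.682, -0.682, 0.187]
ft_force: [0.7, -0.1, -2.1]
grip_width: 0.0296
```

Call:
drive_tool:
  plan:
    - [0,1.5,0,0,0,0,0]
    - [0,3,0,0,0,0,0]
    - [0,3,0,0,0,0,0]

```text
time: 7.75
position: [0.4926, -0.3887, 0.0668]
tool_rot: [0.187, -0.682, 0.682, -0.188]
ft_force: [-1.2, 0.6, 5.9]
grip_width: 0.0297
```

```bash
python3 - <<'E'
from h import *
o=get_obs();print(o['position'],o['ft_force'],o['grip_width'])
cv2.imwrite('pics/w4.png',camera('wrist')[170:380,150:490])
E
```

```text
[ 0.4926 -0.3887  0.0668] [-1.2022  0.5942  5.9137] 0.029736284437460757
```

View pics/w4.png

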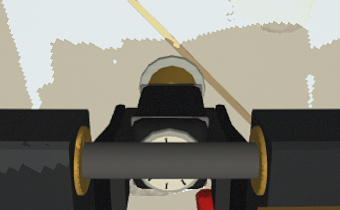

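Bench contact: 5.9 N at a TCP height of 67 mm. I'll open a little, lower 20 mm, then close fully.

Call:
drive_tool:
  plan:
    - [0,0,0,0,0,0,44]
    - [0,0,0,0,0,0,44]
    - [0,0,0,0,0,0,44]
    - [0,0,0,0,0,0,44]
    - [0,7,0,0,0,0,44]
    - [0,14,0,0,0,0,44]
    - [0,20,0,0,0,0,44]
    - [0,20,0,0,0,0,44]
    - [0,20,0,0,0,0,44]

```text
time: 8.7
position: [0.4922, -0.3883, 0.045]
tool_rot: [-0.188, 0.682, -0.681, 0.187]
ft_force: [-0.1, -0.3, -0.4]
grip_width: 0.044
```

Call:
drive_tool:
  plan:
    - [0,0,0,0,0,0,0]
    - [0,0,0,0,0,0,0]
    - [0,0,0,0,0,0,0]
    - [0,0,0,0,0,0,0]
    - [0,0,0,0,0,0,0]
    - [0,0,0,0,0,0,0]
  newtons: 50

```text
time: 9.3
position: [0.4926, -0.3887, 0.0458]
tool_rot: [0.187, -0.682, 0.682, -0.188]
ft_force: [-0.2, -0.9, 0.7]
grip_width: 0.0296
```

Call:
drive_tool:
  plan:
    - [0,-20,0,0,0,0,0]
    - [0,-50,0,0,0,0,0]
    - [0,-90,0,0,0,0,0]
    - [0,-135,0,0,0,0,0]
    - [0,-180,0,0,0,0,0]
    - [0,-220,0,0,0,0,0]
    - [0,-240,0,0,0,0,0]
    - [0,-240,0,0,0,0,0]
    - [0,-240,0,0,0,0,0]

```text
time: 10.2
position: [0.4917, -0.3878, 0.2845]
tool_rot: [-0.188, 0.682, -0.681, 0.187]
ft_force: [-0.6, 0.1, -1.5]
grip_width: 0.0295
```

```bash
cat >> h.py <<'E'
def goal(tip,zn,h,off=.0458,zref=(.25,-.968,0)):
    "TCP pose with mouth h above tip along zn; tool z near zref"
    y=-zn; z=np.array(zref)-np.dot(zref,y)*y; z/=np.linalg.norm(z)
    return tip+zn*(h+off), np.c_[np.cross(y,z),y,z]
E
python3 - <<'E'
from h import *
o=get_obs();print(o['position'],o['ft_force'],o['grip_width'],o['time'])
zn=np.array([-.35,-.09,.933]);zn/=np.linalg.norm(zn)
zr=R.from_quat(o['tool_rot']).as_matrix()[:,2];print(zr)
for z in (zr,(.25,-.968,0)): print(delta(*goal(np.array([.557,-.267,.187]),zn,.06,zref=z)))
E
```

```text
[ 0.4917 -0.3878  0.2845] [-0.5891  0.1029 -1.4752] 0.029460848253282598 10.2
[ 0.5116 -0.8592 -0.0019]
(array([-81.208 ,  -1.0243, -81.129 ]), array([ 5.8773,  1.0584, 20.398 ]))
(array([-81.208 ,  -1.0243, -81.129 ]), array([ 3.1374, 16.0882, 21.066 ]))
```

Call:
drive_tool:
  plan:
    - [-15,-8,-15,1,0.2,3.4,0]
    - [-32,-8,-32,2,0.4,6.8,0]
    - [-48,-5,-48,3,0.6,10.2,0]
    - [-64,-3,-64,4,0.8,13.6,0]
    - [-75,-1,-75,5,1,17,0]
    - [-81,-1,-81,5.9,1.1,20.4,0]
    - [-81,-1,-81,5.9,1.1,20.4,0]
    - [-81,-1,-81,5.9,1.1,20.4,0]
    - [-81,-1,-81,5.9,1.1,20.4,0]

```text
time: 11.1
position: [0.5207, -0.278, 0.2858]
tool_rot: [0.048, -0.67, 0.674, -0.308]
ft_force: [-0.4, -0.5, -0.3]
grip_width: 0.0296
```

```bash
python3 - <<'E'
from h import *
o=get_obs();print(o['position'],o['ft_force'],o['grip_width'],o['time'])
im=camera('wrist');cv2.imwrite('pics/w5.png',im);C=cam('wrist',o);np.savez('v5.npz',K=C[0],D=C[1],T=C[2])
for t in ['coupler_grip','coupler_mouth','nipple_tip','nipple_base']:
    print(t,[(np.round(x['location'],1).tolist(),round(x['conf'],2)) for x in mark_of('wrist',t)[:2]])
W=R.from_quat(o['tool_rot'])
for p in ([0,.0458,0],): print('mouth exp',proj(C,o['position']+W.apply(p)))
E
```

```text
[ 0.5207 -0.278   0.2858] [-0.4294 -0.473  -0.301 ] 0.0296309648277346 11.1
coupler_grip [([319.3, 318.4], 0.73), ([27.6, 178.5], 0.5)]
coupler_mouth [([322.2, 270.6], 0.67)]
nipple_tip [([320.3, 234.1], 0.96)]
nipple_base [([320.4, 227.6], 0.69)]
mouth exp [[319.6446 266.0108]]
```

View pics/w5.png

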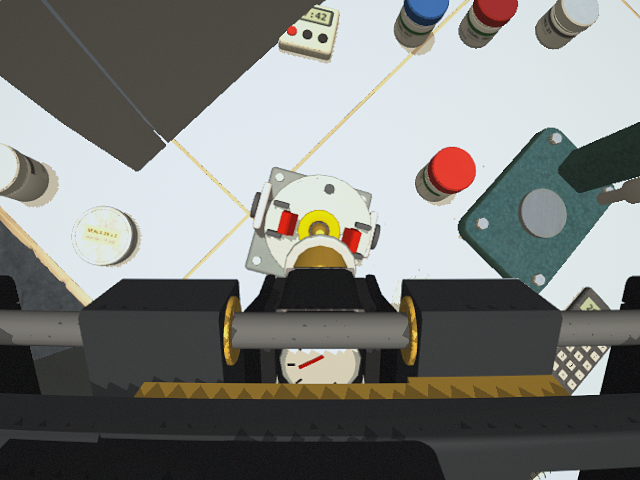

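The view over the nipple shows the tip at about (320,233), the collar ring round it and the jaws at (287,223) and (352,240). The flange is in front at (320,250). Next, a multi-view fit of the nipple axis.

```bash
cat > fit.py <<'E'
from h import *
from scipy.optimize import least_squares
def load(f): d=np.load(f);return d['K'],d['D'],d['T']
def fit(obs):
    "obs: list of (C, {'tip':px,'base':px}, sigma px)"
    def unp(p):
        z=np.array([p[3],p[4],np.sqrt(1-p[3]**2-p[4]**2)]);return p[:3],z
    def res(p):
        t,z=unp(p);r=[]
        for C,m,s in obs:
            for k,P in (('tip',t),('base',t-.034*z)):
                if k in m: r+=list((proj(C,P)[0]-m[k])/s)
        return np.array(r)
    s=least_squares(res,[.557,-.267,.187,-.35,-.09],loss='soft_l1')
    return (*unp(s.x),res(s.x))
E
python3 - <<'E'
from fit import *
C1=cam('wrist',dict(position=[0.4898,-0.3599,0.2695],tool_rot=[-0.1456,0.6927,-0.6912,0.1456]))
obs=[(C1,dict(tip=[221.5,81],base=[238.6,75.7]),1.5),(load('v3.npz'),dict(tip=[204.9,56.2],base=[221.6,54.1]),2),
(load('v5.npz'),dict(tip=[320.3,234.1],base=[320.4,227.6]),1.5),
(cam('scene'),dict(tip=[337.9,209.7],base=[333.8,217.8]),2),(cam('top'),dict(tip=[364,227],base=[360.4,221.9]),2)]
t,z,r=fit(obs);print(t,z,np.arccos(z[2]));print(r.reshape(-1,2))
t,z,r=fit(obs[:3]);print(t,z,np.arccos(z[2]));print(r.reshape(-1,2))
E
```

```text
[ 0.5597 -0.267   0.1901] [-0.25   -0.0124  0.9682] 0.25299052592960924
[[ 0.2074 -0.0553]
 [-0.3804 -0.8589]
 [ 0.0802  0.5825]
 [ 0.4889  0.2511]
 [-0.6099 -0.1584]
 [-0.1608  0.5997]
 [-0.4994 -1.1611]
 [-0.296  -0.1424]
 [-0.0386 -0.8211]
 [ 0.9535  0.6129]]
[ 0.5597 -0.2674  0.192 ] [-0.2428 -0.0131  0.97  ] 0.2456206856818386
[[ 0.1    -0.1679]
 [-0.4984 -0.7477]
 [-0.0492  0.456 ]
 [ 0.345   0.2864]
 [-0.1011 -0.1819]
 [ 0.1723  0.7345]]
```

Call:
drive_tool:
  plan:
    - [20,0,0,0,0,0,0]
    - [45,10,0,0,0,0,0]
    - [70,25,0,0,0,0,0]
    - [70,35,0,0,0,0,0]
    - [70,35,0,0,0,0,0]
    - [70,35,0,0,0,0,0]
    - [70,35,0,0,0,0,0]

```text
time: 12.05
position: [0.4774, -0.308, 0.2306]
tool_rot: [0.048, -0.669, 0.674, -0.309]
ft_force: [0.3, -0.1, -1.3]
grip_width: 0.0296
```

```bash
cat > look.py <<'E'
import sys
from fit import *
o=get_obs();n=sys.argv[1];print(o['position'],o['joint_velocities'].max(),o['time'])
im=camera('wrist');cv2.imwrite(f'pics/{n}.png',im);C=cam('wrist',o)
d={}
for k,t in (('tip','nipple_tip'),('base','nipple_base'),('jl','jaw_left'),('jr','jaw_right')):
    m=(spot_in if k[0]=='j' else mark_of)('wrist',t);print(t,[(np.round(x['location'],1).tolist(),round(x['conf'],2)) for x in m[:2]])
    if m:d[k]=m[0]['location']
np.savez(n+'.npz',K=C[0],D=C[1],T=C[2],**d)
E
python3 look.py a1
```

```text
[ 0.4774 -0.308   0.2306] 0.00446422171603164 12.05
nipple_tip [([321.2, 132.5], 0.76)]
nipple_base [([319.7, 137.8], 0.89)]
jaw_left [([280.1, 126.1], 0.89)]
jaw_right [([354.3, 146.1], 0.89)]
```

Call:
drive_tool:
  plan:
    - [0,0,-40,0,0,0,0]
    - [0,0,-80,0,0,0,0]
    - [0,0,-100,0,0,0,0]
    - [0,0,-100,0,0,0,0]
    - [0,0,-100,0,0,0,0]
    - [0,0,-100,0,0,0,0]

```text
time: 12.9
position: [0.43, -0.2226, 0.2205]
tool_rot: [0.047, -0.669, 0.675, -0.308]
ft_force: [0.7, 0.3, -1.8]
grip_width: 0.03
```

```bash
python3 look.py a2
```

```text
[ 0.43   -0.2226  0.2205] 0.00759896998521843 12.9
nipple_tip [([492.0, 132.0], 0.69)]
nipple_base [([469.6, 136.2], 0.91)]
jaw_left [([442.5, 123.8], 0.9), ([324.1, 298.3], 0.44)]
jaw_right [([511.5, 147.0], 0.8), ([456.9, 140.5], 0.24)]
```

Call:
drive_tool:
  plan:
    - [0,0,40,0,0,0,0]
    - [0,0,80,0,0,0,0]
    - [0,0,120,0,0,0,0]
    - [0,0,160,0,0,0,0]
    - [0,0,200,0,0,0,0]
    - [0,0,200,0,0,0,0]
    - [0,0,200,0,0,0,0]
    - [0,0,200,0,0,0,0]

```text
time: 13.95
position: [0.5233, -0.3939, 0.2383]
tool_rot: [0.048, -0.671, 0.673, -0.308]
ft_force: [0.8, -0.5, -1.5]
grip_width: 0.0298
```

```bash
python3 look.py a3; python3 - <<'E'
import cv2,numpy as np
a=[cv2.imread(f'pics/a{i}.png') for i in (1,2,3)]
d=[np.load(f'a{i}.npz')['tip'] for i in (1,2,3)]
out=[]
for im,t in zip(a,d):
    x,y=[int(v) for v in t];x=min(max(x,60),580);y=min(max(y,60),420);print(x-60,y-60)
    out.append(cv2.resize(im[y-60:y+60,x-60:x+60],(264*1,264),interpolation=cv2.INTER_CUBIC))
cv2.imwrite('pics/a_all.png',np.hstack(out))
E
```

```text
[ 0.5233 -0.3939  0.2383] 0.010674970054132647 13.95
nipple_tip [([149.4, 129.2], 0.94)]
nipple_base [([170.9, 136.4], 0.8)]
jaw_left [([159.5, 145.6], 0.68)]
jaw_right [([195.5, 144.6], 0.59)]
261 72
432 72
89 69
```

View pics/a_all.png

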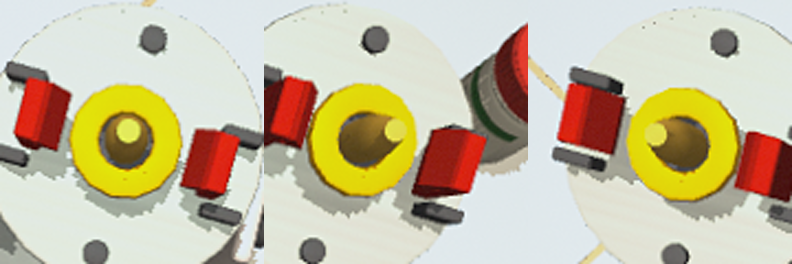

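Tips read from the crops are (319.2,131.1), (491.5,131.1) and (146.7,129.9), matching the network to about 2 px. I'll refit with these plus the collar centres.

```bash
sed -i "s/('base',t-.034\*z)/('base',t-.034*z),('col',t-.018*z)/" fit.py
python3 - <<'E'
from fit import *
C1=cam('wrist',dict(position=[0.4898,-0.3599,0.2695],tool_rot=[-0.1456,0.6927,-0.6912,0.1456]))
A=[]
for i,tp,co in ((1,(319.2,131.1),(318.3,135.2)),(2,(491.5,131.1),(476.8,135.2)),(3,(146.7,129.9),(159.5,134.5))):
    b=np.load(f'a{i}.npz')['base'];A.append((load(f'a{i}.npz'),dict(tip=tp,col=co,base=b),1.))
obs=A+[(C1,dict(tip=[221.5,81],base=[238.6,75.7]),1.5),(load('v3.npz'),dict(tip=[204.9,56.2],base=[221.6,54.1]),2),
(load('v5.npz'),dict(tip=[320.3,234.1],base=[320.4,227.6]),1.5),
(cam('scene'),dict(tip=[337.9,209.7],base=[333.8,217.8]),2.5),(cam('top'),dict(tip=[364,227],base=[360.4,221.9]),2.5)]
for ob in (A,obs[:6],obs):
    t,z,r=fit(ob);print(t,z,np.arccos(z[2]));print(r.reshape(-1,2)[:11].tolist() if ob is obs else '')
# jaw direction from a1,a2,a3: triangulate
J=[tri([ray(load(f'a{i}.npz'),np.load(f'a{i}.npz')[k]) for i in (1,2)]) for k in ('jl','jr')]
print(J); d=J[0][0]-J[1][0];print(d/np.linalg.norm(d),np.linalg.norm(d),(J[0][0]+J[1][0])/2)
E
```

```text
[ 0.5593 -0.2669  0.193 ] [-0.2618 -0.0218  0.9649] 0.2658256697539626

[ 0.5594 -0.267   0.1929] [-0.2578 -0.0207  0.966 ] 0.26161170307086634

[ 0.5594 -0.267   0.1929] [-0.2585 -0.0209  0.9658] 0.26235496272030684
[[-0.20446536967870088, 0.465303629087515], [-0.025647427870353567, 0.25934733819332223], [1.0786577739312975, 0.03016001596051865], [-0.5273787275525592, 0.02860048181312891], [-0.33515457306805274, 1.2916641473590857], [1.9414025686110676, -0.48894582822782695], [0.413002248892127, 0.2468669358682689], [-0.5031828280637853, 0.21972020492603406], [0.734002809496701, -0.7089011247281576], [-0.6392205247346965, -0.20091774151836717], [-1.2057173296788808, -1.456759318053751]]
[(array([ 0.5567, -0.2434,  0.1771]), [np.float64(0.4124211576268391), np.float64(0.4124211576268546)]), (array([ 0.5688, -0.2886,  0.1753]), [np.float64(0.3630140389783411), np.float64(0.36301403897832746)])]
[-0.2577  0.9654  0.0401] 0.046860709974881995 [ 0.5628 -0.266   0.1762]
```

```bash
python3 - <<'E'
from h import *
o=get_obs();W=R.from_quat(o['tool_rot']);C=cam('wrist',o)
for tx in (-.02,): 
  for ty in (.0398,.0458):
    print(ty,[proj(C,o['position']+W.apply([tx*np.cos(a),ty,.02*np.sin(a)]))[0].round(1).tolist() for a in (-1.57,-.8,0,.8,1.57)])
im=cv2.imread('pics/a3.png');print(cv2.imread('pics/a3.png')[225:262:1,320].tolist())
cv2.imwrite('pics/fl.png',np.hstack([cv2.resize(cv2.imread(f'pics/{n}.png')[215:305,270:370],None,fx=3.9,fy=5) for n in ('a1','a3')]))
zn=np.array([-.256,-.044,.966]);zn/=np.linalg.norm(zn);t=np.array([.5594,-.267,.1929])
zr=W.as_matrix()[:,2]
for h in (.03,.008):print(h,delta(*goal(t,zn,h,zref=zr)))
E
```

```text
0.0398 [[282.8, 269.6], [292.7, 245.0], [319.6, 234.0], [346.5, 245.0], [356.5, 269.6]]
0.0458 [[283.8, 266.0], [293.4, 241.9], [319.6, 231.2], [345.8, 241.9], [355.5, 266.0]]
[[237, 234, 227], [237, 234, 226], [237, 235, 226], [237, 234, 226], [237, 234, 226], [236, 233, 225], [234, 230, 223], [241, 237, 229], [231, 228, 220], [129, 142, 142], [160, 174, 172], [211, 219, 212], [231, 237, 228], [223, 234, 227], [216, 229, 227], [211, 226, 223], [195, 214, 213], [216, 228, 228], [216, 229, 228], [209, 226, 226], [142, 180, 195], [30, 111, 149], [38, 115, 152], [41, 118, 153], [40, 118, 153], [45, 120, 155], [44, 119, 155], [43, 120, 156], [44, 121, 157], [44, 121, 158], [44, 121, 158], [44, 120, 157], [46, 121, 157], [45, 122, 158], [46, 122, 158], [46, 123, 159], [42, 121, 158]]
0.03 (array([-81.7403,  -8.2974, -98.0641]), array([-0.5585,  0.0307, -6.2999]))
0.008 (array([-79.3263,  13.5687, -98.2788]), array([-0.5585,  0.0307, -6.2999]))
```

View pics/fl.png

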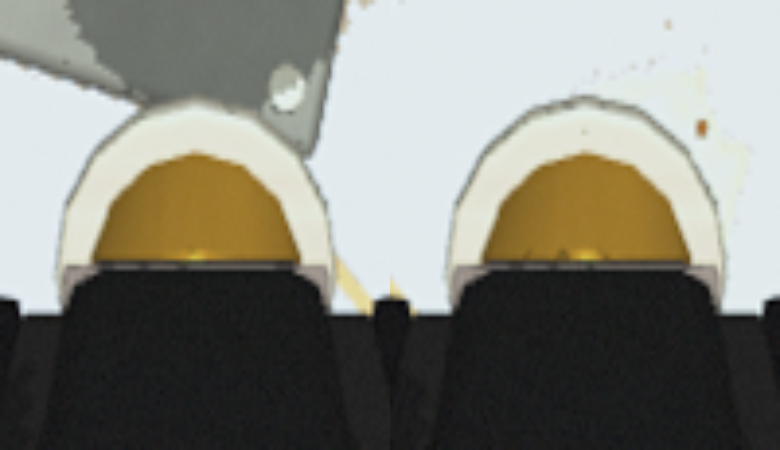

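The flange's far rim sits at row 234 against 231 predicted, so the mouth is about 1.5 mm along tool +x from the TCP axis. I'll correct for that and approach to 30 mm above the tip.

Call:
drive_tool:
  plan:
    - [-10,-12,-20,-0.1,0,-1,0]
    - [-25,-12,-45,-0.2,0,-2.5,0]
    - [-45,-11,-70,-0.3,0,-4,0]
    - [-65,-9,-88,-0.5,0,-5.3,0]
    - [-78,-8,-98,-0.6,0,-6.3,0]
    - [-83,-8,-98,-0.6,0,-6.3,0]
    - [-83,-8,-98,-0.6,0,-6.3,0]
    - [-83,-8,-98,-0.6,0,-6.3,0]
    - [-83,-8,-98,-0.6,0,-6.3,0]

```text
time: 15.1
position: [0.541, -0.2717, 0.2658]
tool_rot: [0.086, -0.67, 0.686, -0.27]
ft_force: [0.3, 0.7, -2.1]
grip_width: 0.0299
```

```bash
cat > rel.py <<'E'
import sys
from fit import *
n=sys.argv[1];o=get_obs();im=camera('wrist');cv2.imwrite(f'pics/{n}.png',im);C=cam('wrist',o);W=R.from_quat(o['tool_rot'])
zn=np.array([-.256,-.044,.966]);zn/=np.linalg.norm(zn);t=np.array([.5594,-.267,.1929])
m=o['position']+W.apply([.0015,.0458,0])
print('mouth-tip in tool mm',W.inv().apply(m-t)*1e3,'angle',np.arccos(-W.as_matrix()[:,1]@zn),'t',o['time'],o['ft_force'],o['grip_width'])
for k,P in (('nipple_tip',t),('nipple_base',t-.034*zn),('coupler_mouth',m),('coupler_grip',m-W.apply([0,.065,0]))):
    print(k,'pred',proj(C,P)[0].round(1),[(np.round(x['location'],1).tolist(),round(x['conf'],2)) for x in mark_of('wrist',k)[:1]])
for k,P in (('collar',t-.018*zn),('jaw_left',t),('jaw_right',t)):
    print(k,proj(C,P)[0].round(1),[(np.round(x['location'],1).tolist(),round(x['conf'],2)) for x in spot_in('wrist',k)[:1]])
E
python3 rel.py b1
python3 -c "
import cv2;im=cv2.imread('pics/b1.png');cv2.imwrite('pics/b1c.png',cv2.resize(im[170:320,230:410],None,fx=4,fy=4,interpolation=cv2.INTER_CUBIC))"
```

```text
mouth-tip in tool mm [  1.4547 -29.5075   1.6143] angle 0.00040704909225492786 t 15.1 [ 0.2875  0.6947 -2.1254] 0.029866909515036465
nipple_tip pred [317.2 250.7] []
nipple_base pred [317.6 236.8] [([318.7, 236.2], 0.86)]
coupler_mouth pred [319.6 268.6] [([322.6, 266.5], 0.88)]
coupler_grip pred [319.3 323.3] [([318.2, 321.9], 0.6)]
collar [317.4 242.9] [([312.1, 231.6], 0.97)]
jaw_left [317.2 250.7] [([281.2, 236.6], 0.72)]
jaw_right [317.2 250.7] [([354.5, 248.9], 0.49)]
```

View pics/b1c.png

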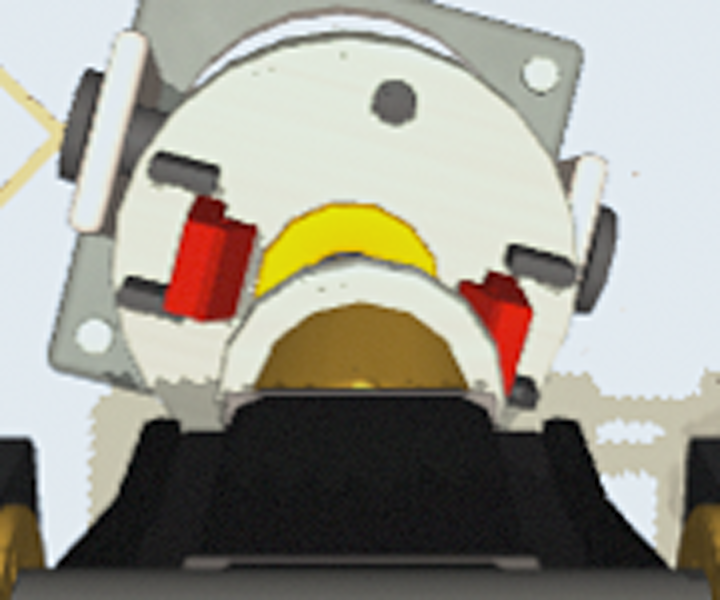

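The last crop gives the adapter disc centre column at about 316 (far rim row 178.3) and the collar centre column at about 317 (far rim row 220.8). The flange centre is at column 320, far rim row about 234. I'll compare these with the model's rims.

```bash
python3 - <<'E'
from fit import *
o=get_obs();C=cam('wrist',o);W=R.from_quat(o['tool_rot']);zn=np.array([-.256,-.044,.966]);zn/=np.linalg.norm(zn);t=np.array([.5594,-.267,.1929])
a=np.linspace(0,6.283,181)
def rim(c,r):
    P=c+W.apply(np.c_[r*np.cos(a),0*a,r*np.sin(a)]);p=proj(C,P);return 'top row',p[:,1].min().round(1),'cols',p[:,0].min().round(1),p[:,0].max().round(1)
print('adapter',rim(t-.034*zn,.042),'seen 178.3, 258.2 373.7')
print('collar',rim(t-.018*zn,.016),'seen 220.8')
m=o['position']+W.apply([.0015,.0458,0])
print('flange',rim(m,.02),rim(m-W.apply([0,.006,0]),.02),'seen ~233.8, 285.2 355')
print(W.as_matrix())
E
```

```text
adapter ('top row', np.float64(178.8), 'cols', np.float64(259.6), np.float64(377.2)) seen 178.3, 258.2 373.7
collar ('top row', np.float64(220.8), 'cols', np.float64(294.6), np.float64(342.0)) seen 220.8
flange ('top row', np.float64(234.0), 'cols', np.float64(283.8), np.float64(355.4)) ('top row', np.float64(236.8), 'cols', np.float64(282.8), np.float64(356.4)) seen ~233.8, 285.2 355
[[-0.8392  0.2557  0.48  ]
 [-0.4858  0.0442 -0.873 ]
 [-0.2444 -0.9657  0.0871]]
```

The model matches to 1 px, with a slight sideways lean that agrees with the jaw line. I'll adjust the axis and compute the next approach (6 mm above the tip).

```bash
sed -i 's/-.256,-.044,.966/-.25,-.065,.966/' rel.py; python3 - <<'E'
from fit import *
o=get_obs();W=R.from_quat(o['tool_rot']);zn=np.array([-.25,-.065,.966]);zn/=np.linalg.norm(zn);t=np.array([.5594,-.267,.1929])
for h in (.006,-.010):
    p,Rm=goal(t,zn,h,zref=W.as_matrix()[:,2]);p=p-Rm@[.0015,0,0];print(h,*delta(p,Rm))
E
```

```text
0.006 [-0.381  23.6179  0.0605] [-1.1996 -0.0031  0.3008]
-0.01 [-0.465  39.6141 -0.2745] [-1.1996 -0.0031  0.3008]
```

Call:
drive_tool:
  plan:
    - [-0.2,6,0,-0.6,0,0.1,0]
    - [-0.4,13,0,-1.2,0,0.3,0]
    - [-0.4,20,0,-1.2,0,0.3,0]
    - [-0.4,23.5,0,-1.2,0,0.3,0]
    - [-0.4,23.5,0,-1.2,0,0.3,0]
    - [-0.4,23.5,0,-1.2,0,0.3,0]
    - [-0.4,23.5,0,-1.2,0,0.3,0]

```text
time: 16.2
position: [0.5479, -0.2694, 0.2438]
tool_rot: [0.087, -0.677, 0.678, -0.271]
ft_force: [-0.3, -0.3, -0.8]
grip_width: 0.0301
```

```bash
python3 rel.py b2; python3 - <<'E'
from fit import *
for i in range(3):
    o=get_obs();W=R.from_quat(o['tool_rot']);zn=np.array([-.25,-.065,.966]);zn/=np.linalg.norm(zn);t=np.array([.5594,-.267,.1929])
    print(W.inv().apply(o['position']+W.apply([.0015,.0458,0])-t)*1e3,o['ft_force']); camera('wrist')
E
```

```text
mouth-tip in tool mm [-0.3831 -6.3624 -0.0168] angle 0.0005335951392706321 t 16.2 [-0.2807 -0.3073 -0.7858] 0.030068588801664478
nipple_tip pred [319.7 265.5] [([6.3, 171.9], 0.4)]
nipple_base pred [319.7 248.6] []
coupler_mouth pred [319.6 268.6] [([321.0, 267.2], 0.9)]
coupler_grip pred [319.2 323.2] [([322.6, 320.0], 0.58)]
collar [319.7 256. ] [([314.8, 233.7], 0.46)]
jaw_left [319.7 265.5] [([280.5, 248.6], 0.78)]
jaw_right [319.7 265.5] [([360.7, 265.0], 0.83)]
[-0.2774 -6.2824 -0.1471] [-0.3504 -0.1884  0.126 ]
[-0.2672 -6.2502 -0.1471] [-0.3639 -0.1394 -0.4065]
[-0.2406 -6.2197 -0.162 ] [-0.2227 -0.0231 -1.3577]
```

Aligned by the model. The jaws sit symmetrically about column 320. Pushing on in short strokes, watching the force.

Call:
drive_tool:
  plan:
    - [0,3,0,0,0,0,0]
    - [0,6,0,0,0,0,0]
    - [0,9,0,0,0,0,0]
    - [0,12,0,0,0,0,0]
    - [0,15,0,0,0,0,0]
    - [0,15,0,0,0,0,0]

```text
time: 17.35
position: [0.5514, -0.2681, 0.2283]
tool_rot: [0.087, -0.678, 0.678, -0.271]
ft_force: [0.2, 0.6, -1.7]
grip_width: 0.0297
```

```bash
python3 rel.py b3
```

```text
mouth-tip in tool mm [-0.0482  9.4822 -0.5974] angle 0.001184757056488836 t 17.35 [ 0.188   0.6077 -1.6603] 0.029729980720756735
nipple_tip pred [320.7 274.7] []
nipple_base pred [320.7 255.4] []
coupler_mouth pred [319.6 268.6] [([323.4, 270.0], 0.94)]
coupler_grip pred [319.2 323.2] [([317.9, 321.7], 0.63)]
collar [320.7 263.7] []
jaw_left [320.7 274.7] [([277.5, 257.5], 0.95)]
jaw_right [320.7 274.7] [([359.2, 268.0], 0.83)]
```

Tip is 9.5 mm into the bore with no side force. Continuing through the jaws.

Call:
drive_tool:
  plan:
    - [0,3,0,0,0,0,0]
    - [0,6,0,0,0,0,0]
    - [0,9,0,0,0,0,0]
    - [0,11,0,0,0,0,0]
  newtons: 60

```text
time: 18.15
position: [0.5543, -0.2681, 0.2187]
tool_rot: [0.087, -0.677, 0.679, -0.271]
ft_force: [-3.3, -0.6, 5.8]
grip_width: 0.0296
```

Call:
drive_tool:
  plan:
    - [0,2,0,0,0,0,0]
    - [0,4,0,0,0,0,0]
    - [0,6,0,0,0,0,0]
    - [0,6,0,0,0,0,0]

```text
time: 18.55
position: [0.5556, -0.2678, 0.2131]
tool_rot: [0.087, -0.677, 0.679, -0.271]
ft_force: [-4.3, -0.5, 6.2]
grip_width: 0.0297
```

```bash
python3 rel.py b4; python3 -c "
from h import *
o=get_obs();W=R.from_quat(o['tool_rot']);print('tool force',W.inv().apply(o['ft_force']),'moment',W.inv().apply(o['moment']))"
```

```text
mouth-tip in tool mm [ 0.054  25.2571  0.1803] angle 0.0010741782302660966 t 18.55 [-4.3326 -0.5171  6.1712] 0.029712988496030088
nipple_tip pred [319.1 285.6] []
nipple_base pred [319.3 263.4] []
coupler_mouth pred [319.6 268.6] [([321.4, 268.3], 0.76)]
coupler_grip pred [319.2 323.2] [([320.6, 318.9], 0.82)]
collar [319.2 273. ] [([364.3, 273.7], 0.27)]
jaw_left [319.1 285.6] [([275.3, 264.0], 0.64)]
jaw_right [319.1 285.6] [([362.4, 275.0], 0.58)]
tool force [ 1.2541 -6.8203 -1.9147] moment [-0.2203 -0.0058 -0.724 ]
```

Call:
drive_tool:
  plan:
    - [0,1.5,0,0,0,0,0]
    - [0,3,0,0,0,0,0]
    - [0,4,0,0,0,0,0]
    - [0,4,0,0,0,0,0]

```text
time: 19.35
position: [0.5563, -0.2676, 0.2101]
tool_rot: [0.088, -0.677, 0.679, -0.271]
ft_force: [-7.6, -0.2, 11.4]
grip_width: 0.0298
```

Call:
drive_tool:
  plan:
    - [0,1,0,0,0,0,0]
    - [0,1,0,0,0,0,0]
    - [0,2,0,0,0,0,0]
    - [0,2,0,0,0,0,0]
    - [0,2,0,0,0,0,0]

```text
time: 19.85
position: [0.5564, -0.2675, 0.21]
tool_rot: [0.088, -0.677, 0.679, -0.272]
ft_force: [-11.6, -0.0, 20.7]
grip_width: 0.03
```

```bash
python3 rel.py b5; python3 -c "
from h import *
o=get_obs();W=R.from_quat(o['tool_rot']);print('tool force',W.inv().apply(o['ft_force']),'moment',W.inv().apply(o['moment']))"
```

```text
mouth-tip in tool mm [ 0.0034 28.5284  0.2026] angle 0.0018925525364208075 t 19.85 [-11.6322  -0.0286  20.7396] 0.02996169302650869
nipple_tip pred [319.1 288.2] []
nipple_base pred [319.2 265.3] []
coupler_mouth pred [319.6 268.6] [([319.2, 266.5], 0.91)]
coupler_grip pred [319.2 323.2] [([319.8, 321.6], 0.73)]
collar [319.1 275.2] []
jaw_left [319.1 288.2] [([275.0, 262.2], 0.61)]
jaw_right [319.1 288.2] []
tool force [  3.7807 -23.5549  -4.5694] moment [-1.0719  0.0588 -1.3622]
```

The force rises sharply without further travel (23.5 N along the axis), as expected at the bottom stop. I'll use the last picture to check the jaws.

```bash
python3 - <<'E'
from h import *
s=camera('scene');w=cv2.imread('pics/b5.png')
a=cv2.resize(w[180:310,240:400],(480,390),interpolation=cv2.INTER_CUBIC)
b=cv2.resize(s[165:275,290:380],(319,390),interpolation=cv2.INTER_CUBIC)
cv2.imwrite('pics/b5c.png',np.hstack([a,b]))
E
```

```text
(no output)
```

View pics/b5c.png

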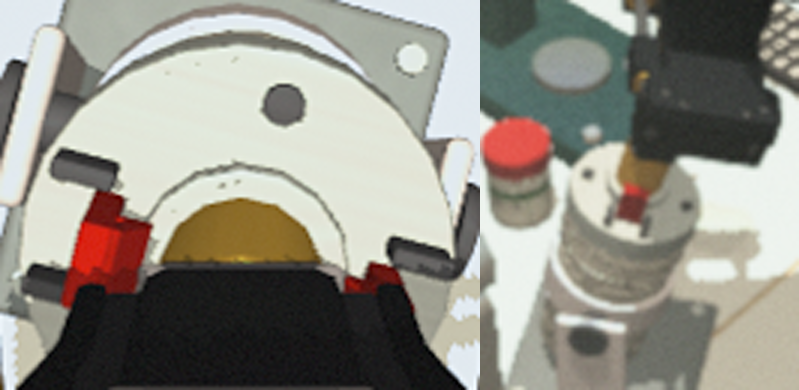

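The flange lies flat just above the adapter at crop row 165 to 270. The left jaw overlaps its rim, the right jaw's visible part does too, and no yellow shows. I'll hold briefly to confirm it is steady, then hand in.

Call:
drive_tool:
  plan:
    - [0,0.5,0,0,0,0,0]
    - [0,0.5,0,0,0,0,0]
    - [0,0.5,0,0,0,0,0]
    - [0,0.5,0,0,0,0,0]
    - [0,0.5,0,0,0,0,0]
  newtons: 60

```text
time: 20.8
position: [0.5565, -0.2675, 0.2099]
tool_rot: [0.088, -0.677, 0.679, -0.272]
ft_force: [-10.9, 1.0, 22.6]
grip_width: 0.0302
```

```bash
python3 -c "
from h import *
o=get_obs();W=R.from_quat(o['tool_rot']);print(o['position'],W.inv().apply(o['ft_force']),o['grip_width'],o['time'])
if -W.inv().apply(o['ft_force'])[1]>15 and o['grip_width']>.028: print(hand_in())"
```

```text
[ 0.5565 -0.2675  0.2099] [  2.9635 -24.4912  -4.6254] 0.03015021148050969 20.8
the job is handed in; nothing more can be done
None
```

The coupler is on the nipple and pushed down to a hard stop. I handed the job in at 20.8 s, with the coupler still gripped at 60 N and pressed down; the interface gives no verdict.

**Pick-up:** The first grasp closed late, during the lift, and caught the coupler about 21 mm too high on its grip. I set it back on the bench, regrasped it at mid-grip and lifted it about 240 mm.

**Last checks:**
- **Push:** The axial force was about 24 N. The last 2.5 mm of commanded push moved the tool only about 0.2 mm, so I read it as the collar's bottom stop.
- **Grip:** The finger opening was 30 mm, the width of the coupler's grip.
- **Alignment:** By my model of the nipple, the mouth was within about 0.3 mm of its axis and almost exactly square to it.
- **Jaws and collar:** The picture after the final push shows the flange just above the adapter, the jaws over its rim and no yellow collar showing. The right jaw is partly hidden by the fingers.
- **Bystanders:** My path stayed clear of the beaker, pots and tin, but I did not measure their positions again at the end.

**What disagreed:**
- My model put the final depth at 28.5 mm, while the stop should be at 30 mm. Force against depth fits a 1.5 mm error in my estimate of the tip.
- About 5 N of sideways force remained.

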